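# Kick the leg down and steady the insect-hotel frame

## Robot

A 6-joint arm with a two-finger parallel gripper is mounted at the origin on the work surface. World frame = base frame: x ahead of the robot, y to its left, z up, the work surface at z = 0. Lengths are in m, angles in rad, forces in N, time in s.
With the tool pointing down it reaches from about 0.35 to 0.775 m from the base axis. Payload 5.5 kg.
Tool frame: the origin (TCP) lies at the very end of the fingers, on their centre line; the grasp point (between the pads) lies 19 mm behind it; z points along the fingers, y is the line along which they close (so a half turn about z gives the same grasp; the last joint's range is limited). The gripper opens to 85 mm and grips with 20 to 120 N. Pads are 22 mm wide; open, the fingers measure 114 mm over their backs; the gripper's body (76 mm by 85 mm) begins 54 mm behind the grasp point. The pads swing forward as they close: fully open they stand 13 mm farther back than shut.
Start: joints at [-1.454, 0.313, 0.046, 1.304, 0, 1.431], TCP at [0.146, -0.556, 0.231] pointing down, gripper open.
Joint ranges: [-2.76, 2.76], [-0.86, 1.69], [-1.03, 1.26], [-2.2, 2.34], [-1.47, 1.5], [-3.14, 3.14]. Speed limits (rad/s): [2.57, 2.57, 3.14, 3.14, 3.14, 3.14].

## Interface

Orientations are given as a rotation vector (axis times angle).
In Python, from bench import bot gives the robot as it stands. The module is installed in compiled form; this text tells all that it offers.
- The arm moves only by the tool arm_command, never from a script. Its argument "commands" is a list of rows, each an object of numbers: "dx", "dy", "dz": the shift along the tool's x, y, z in mm; "roll": the turn about the tool's z in degrees. In form: [{"dx": .., "dy": .., "dz": .., "roll": ..}, ...]. A call has exactly 10 rows; each row is the pose to reach, as a shift and turn from the pose commanded when the call began, along the tool's axes at that moment; what a row does not reach only later rows make up. A row lasts 1/12 s, in which the tool goes at most 41.7 mm and 7.16 degrees, less where a joint would pass 70% of its speed; a pose out of reach is approached as far as the arm can. A call with a gripper value outside its range is refused whole. "fingers" is the closure, from -1 (fully open) to 1 (shut), so that 0 is half open, set as the call begins (left out, the last holds). The fingers move at their own pace and stop on an object; "grip_force" is the grip in N (left out, the last holds). Time passes only in rows, so rows that repeat a pose let the fingers close, or fill a call up. It gives the time, the measured TCP pose, the force, the opening and the grip force at its end, in the units of the state.
- bot.read_state(): the state, without advancing time (a new reading comes with each control period).
- bot.capture(name): name is "side" or "top" or "wrist"; returns the picture (480x640x3 uint8, red, green, blue); there is no depth.
- bot.camera_info(name): a dict with "K" (3x3 intrinsics, pixels), "k1" (the pictures are not rectified: a ray, as slopes to the right and down, at radius r is drawn at 1 + k1 r^2 times it, then the intrinsics apply), "T" (4x4, takes a point from camera to world coordinates); the wrist camera has in their place "T_tool_cam" (4x4, takes a point from camera to tool coordinates, whose origin is the TCP and whose axes are the flange's). Camera axes: x right, y down, z forward; pixel columns grow to the right and rows downward; lengths in m; the calibration is good to about 2 mm. A picture is of the moment at which its call begins: read the wrist's pose just before it. camera_info takes no time and is no camera call.
- bot.hand_in(): hands the job in; it is judged then, once.
The state is a dict: "time_s": time; "joints": joint angles; "joint_velocities": joint speeds; "joint_efforts": joint torques, N m; "ee_pos": TCP position; "tool_rot": TCP orientation; "wrist_force": force on the tool from outside, world axes, zero at the start; "moment": the same for the moment, N m; "gripper_width": opening from 0.0 (shut) to 1.0 (fully open); "gripper_force": force on a finger pad.
Only numpy, scipy, OpenCV 4.12 (cv2) and the standard library are available. Lean on these libraries where they do the work, as an engineer would, in place of code of your own. Each camera call takes 0.05 s, during which the arm holds its last target. There are 200 camera calls.

## Task

The reed-filled wooden frame lies leaning towards the robot on its hinged stand, with two folded legs on its upper, far face. While it lies there, swing down the leg whose landing place on the plate holds the flat rubber pad (not the one with the wooden block in its way) until it snaps over its spring's centre to fully out, leaving the other leg folded. Then take the frame by the middle of its top rail, bring it upright and finish still gripping it there, dead upright and still, so that it tips neither back nor onto the leg; leave pad, block, bundle, bin and mallet where they are.

Things in the scene. Friction and masses are not known exactly. Their poses are not given: they have to be found in the camera images.
- stand: fixed plywood plate 240 mm (x) by 290 mm (y = -195 to +95) by 15 mm thick, with two steel ears for the frame's hinge and two wooden posts (tops 100 mm above the table, at y = +62 mm) on which the frame rests. Origin: under the hinge axis, at table height; the hinge axis passes 35 mm above it, along x. x axis: roughly to the robot's left; y axis: roughly towards the robot
- panel: the wooden frame filled with reeds: 180 mm wide (own x, along the hinge), 40 mm thick (own y, towards the robot), 190 mm high (own z, up the frame), about 1 kg. Origin: on the hinge axis, 8 mm below the centre of its underside. Both legs are on its far face (-y)
- top_rail (a point): centre of the frame's top edge, 198 mm from the hinge axis; the edge is 40 mm thick and free to be pinched across its thickness at its middle, between the feet of the legs, which stand 120 mm apart
- lean (a joint): lean of the frame about the hinge: 0 upright, positive towards the robot (stand's +y), rests at 0.436 rad at the start; -0.35 is the far stop. Hardly any friction: the frame falls from upright to a side if not held. A leg that is fully out lands on the pad and catches it only about 0.12 rad past upright on the far side
- left_leg (a joint): angle of the left leg (at frame x = +60 mm): 0 folded up along the far face, 2.12 rad fully out and down, away from the robot. Spring-loaded over centre at 1.06 rad: below that it springs back to 0, above it to 2.12; about 0.4 N at the foot moves it off its stop
- right_leg (a joint): the same for the right leg (at frame x = -60 mm)
- left_leg_tip (a point): centre of the rubber foot (16 mm ball) at the end of the left leg, a 10 mm steel rod, 137 mm from pivot to this point. Pivot axis parallel to the hinge, 85 mm above the hinge axis along the frame's z, 34 mm beyond the frame's middle plane (far side), at frame x = +60 mm. Folded, the foot's centre stands 24 mm above the top edge, with nothing behind or beside it
- right_leg_tip (a point): centre of the same foot of the right leg, at frame x = -60 mm
- pad: flat rubber pad 70 x 60 x 6 mm lying loose on the plate about 150 mm beyond the hinge (stand y = -150 mm), under either the left leg (stand x = +60 mm) or the right (x = -60 mm); origin under its centre
- block: wooden block 55 x 55 x 50 mm standing loose on the plate under the other leg; origin under its centre
- bundle: bystander: upright round bundle of sticks with a card band, 64 mm across, 85 mm high; origin under its centre
- bin: bystander: open red plastic bin 200 x 150 x 90 mm holding bundles; origin under its centre
- mallet: bystander: mallet with a wooden handle lying on the table
Things that resemble listed ones, but are neither listed nor needed, are in the scene too. Of the things like the pad, leave any that is blue, green or yellow; of the rest the smaller one is meant.

How it is judged:
On the way:
1. the frame still leans on its posts, the leg over the pad is fully out and the other folded (value of joint lean above 0.33 rad and ((x of pad in the frame of stand above 0.03 m and value of joint left_leg above 1.9 rad and value of joint right_leg below 0.3 rad) or (x of pad in the frame of stand below -0.03 m and value of joint right_leg above 1.9 rad and value of joint left_leg below 0.3 rad))), for 0.2 s.
At the end, for the whole second after the job is handed in: the frame is upright within 0.05 rad (3 degrees) and still (under 0.05 rad/s), held by the fingers with more than 2 N within 100 mm of the middle of its top rail, the leg over the pad fully out (over 1.9 rad) and the other folded (under 0.3 rad) (value of joint lean between -0.05 and 0.05 rad and velocity of joint lean between -0.05 and 0.05 rad/s and contact force between the fingers and panel above 2 N and ((x of pad in the frame of stand above 0.03 m and value of joint left_leg above 1.9 rad and value of joint right_leg below 0.3 rad) or (x of pad in the frame of stand below -0.03 m and value of joint right_leg above 1.9 rad and value of joint left_leg below 0.3 rad)) and distance between the grasp point and top_rail below 0.1 m); the arm keeps its last pose, push and grip.
It fails at once if pad, block, bundle, bin or mallet is moved by more than 30 mm (distance of any of pad, block, bundle, bin, mallet from where it was at the start of the episode above 0.03 m).
It also fails if it takes over 56 s, if anything falls off the work surface, if the arm or the gripper's body presses on something with over 40 N, if the wrist force passes 120 N, or if a joint passes its speed limit or range.

## Working session

There is one attempt and no reset: what is moved stays moved. The work goes in short steps, Python scripts to look and compute and a tool call to move; the robot and the scene stay as the last step left them, time stands still between calls to the robot, and variables do not carry over. Pictures are saved under pics/ and viewed, at most 10 in all, crops included, and the job is handed in when it is done.

Besides the shell and the picture viewer there is one more tool, called as name(argument=value, ...) on one line, values as JSON. arm_command: Moves the arm, as the interface text tells. Its arguments: {"type":"object","properties":{"commands":{"type":"array","items":{"type":"object","properties":{"dx":{"type":"number"},"dy":{"type":"number"},"dz":{"type":"number"},"roll":{"type":"number"}}}},"fingers":{"type":"number"},"grip_force":{"type":"number"}},"required":["commands"]}

```bash
mkdir -p pics; python3 - <<'E'
from bench import bot
import cv2,numpy as np
s=bot.read_state();print({k:np.round(v,3).tolist() for k,v in s.items()})
for n in["side","top"]:
    cv2.imwrite(f"pics/{n}0.png",bot.capture(n)[:,:,::-1])
    print(n,{k:np.round(v,4).tolist() for k,v in bot.camera_info(n).items()})
print({k:np.round(v,4).tolist() for k,v in bot.camera_info("wrist").items()})
E
```

```text
{'time_s': 0.0, 'joints': [-1.454, 0.314, 0.045, 1.304, -0.0, 1.431], 'joint_velocities': [-0.001, -0.001, 0.001, -0.001, -0.001, -0.001], 'joint_efforts': [-0.003, -48.063, 29.853, 0.019, -0.0, 0.0], 'ee_pos': [0.146, -0.556, 0.23], 'tool_rot': [-3.114, -0.402, -0.0], 'wrist_force': [-0.377, 0.121, -0.039], 'moment': [-0.017, 0.006, -0.012], 'gripper_force': 0.0, 'gripper_width': 0.998}
side {'K': [[447.2523, 0.0, 320.4764], [0.0, 447.2523, 241.0989], [0.0, 0.0, 1.0]], 'k1': -0.0668, 'T': [[-0.8575, -0.3339, 0.3915, 0.0949], [-0.5145, 0.5684, -0.642, 0.755], [-0.0082, -0.752, -0.6592, 0.9842], [0.0, 0.0, 0.0, 1.0]]}
top {'K': [[562.7166, 0.0, 320.1216], [0.0, 562.7166, 241.3581], [0.0, 0.0, 1.0]], 'k1': -0.0532, 'T': [[0.0017, -0.9878, 0.1556, 0.3146], [-0.9998, -0.0045, -0.0174, -0.0107], [0.0179, -0.1555, -0.9877, 1.7733], [0.0, 0.0, 0.0, 1.0]]}
{'K': [[371.8672, 0.0, 313.9396], [0.0, 371.8672, 236.4301], [0.0, 0.0, 1.0]], 'k1': -0.0263, 'T_tool_cam': [[0.0008, -0.9572, -0.2895, 0.0729], [1.0, 0.0009, -0.0001, 0.0014], [0.0003, -0.2895, 0.9572, -0.1437], [0.0, 0.0, 0.0, 1.0]]}
```

View pics/side0.png

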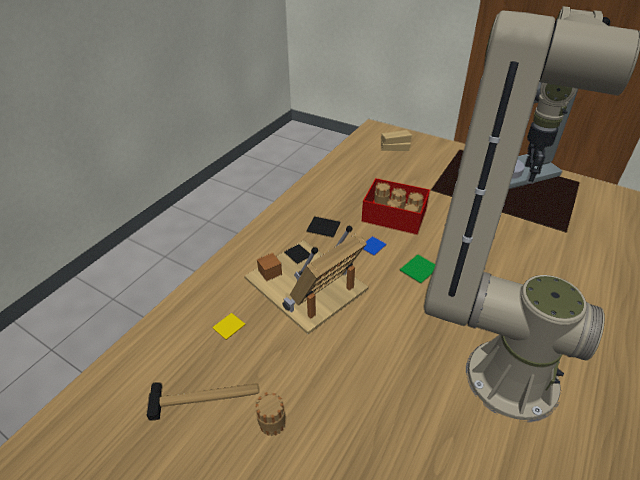

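View pics/top0.png

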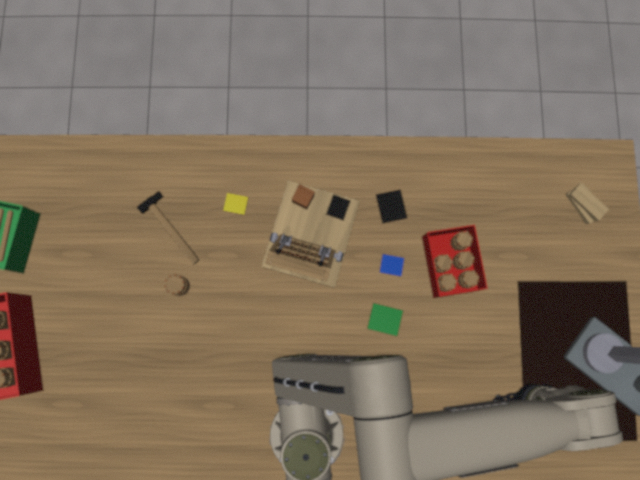

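The top view shows the plate with corners near (288,182), (357,205), (334,286) and (263,266).

Things that could be the pad:
- small black pad on the plate at (339,207)
- larger black pad off the plate at (391,206)
- blue (392,265), green (386,319) and yellow (235,204), all excluded by colour

The small black one is the pad. It lies on the robot's right, so the right leg is the one to swing. The brown block at (303,196) is under the left leg. I'll check this in a close crop.

```bash
cat > h.py <<'E'
from bench import bot
import cv2,numpy as np
from scipy.spatial.transform import Rotation as R
def ray(n,uv,st=None):
    c=bot.camera_info(n)
    p=cv2.undistortPoints(np.array([[uv]],float),c["K"],np.array([c["k1"],0,0,0,0.]))[0,0]
    T=c["T"] if "T" in c else tool(st)@c["T_tool_cam"]
    T=np.array(T);d=T[:3,:3]@np.array([p[0],p[1],1]);return T[:3,3],d/np.linalg.norm(d)
def tool(st):
    T=np.eye(4);T[:3,:3]=R.from_rotvec(st["tool_rot"]).as_matrix();T[:3,3]=st["ee_pos"];return T
def onz(n,uv,z,st=None):
    o,d=ray(n,uv,st);return o+d*(z-o[2])/d[2]
def proj(n,P,st=None):
    c=bot.camera_info(n);T=np.array(c["T"]) if "T" in c else tool(st)@c["T_tool_cam"]
    Q=(np.linalg.inv(T)@np.r_[P,1])[:3]
    return cv2.projectPoints(Q.reshape(1,1,3),np.zeros(3),np.zeros(3),c["K"],np.array([c["k1"],0,0,0,0.]))[0].ravel()
E
python3 - <<'E'
from h import *
for uv in[(288,182),(357,205),(334,286),(263,266)]:print("plate",onz("top",uv,.015).round(3))
print("pad",onz("top",(339,207),.021).round(3),"block",onz("top",(303,196),.065).round(3))
a=cv2.imread("pics/top0.png")[160:310,240:380];b=cv2.imread("pics/side0.png")[215:345,230:385]
a=cv2.resize(a,(560,600),interpolation=3)[:,:400] if 0 else cv2.resize(a,None,fx=2.8,fy=2.8,interpolation=3)
b=cv2.resize(b,None,fx=2.6,fy=2.6,interpolation=3)
h=max(a.shape[0],b.shape[0]);o=np.zeros((h,a.shape[1]+b.shape[1],3),np.uint8)
o[:a.shape[0],:a.shape[1]]=a;o[:b.shape[0],a.shape[1]:]=b;cv2.imwrite("pics/crop1.png",o);print(o.shape)
E
```

```text
plate [0.784 0.062 0.015]
plate [ 0.71  -0.159  0.015]
plate [ 0.45  -0.085  0.015]
plate [0.512 0.138 0.015]
pad [ 0.702 -0.101  0.021] block [0.726 0.013 0.065]
(420, 795, 3)
```

View pics/crop1.png

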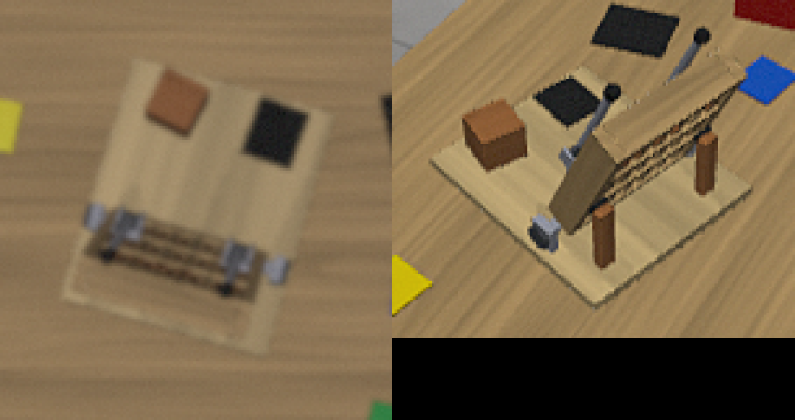

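The crop confirms it: the black pad lies under the leg on the robot's right, and the brown block is under the left leg. The feet are black balls at about top (279,251) and (321,264), and side (314,250) and (349,229). Next I'll fit the stand pose.

```bash
cat > fit.py <<'E'
from h import *
from scipy.optimize import least_squares
def blob(img,uv,r,thr):
    u,v=map(int,uv);g=img[v-r:v+r+1,u-r:u+r+1].max(2)
    n,l,s,c=cv2.connectedComponentsWithStats((g<thr).astype(np.uint8))
    i=1+np.argmax(s[1:,4]) ;return c[i]+[u-r,v-r],s[i,4]
E
python3 - <<'E'
from fit import *
t=cv2.imread("pics/top0.png");s=cv2.imread("pics/side0.png")
LT,a=blob(t,(279,251),5,60);RT,b=blob(t,(321,264),5,60);LS,c=blob(s,(314,250),6,60);RS,d=blob(s,(349,229),6,60)
print(LT,a,RT,b,LS,c,RS,d)
def tri(u,v):
    o,d=ray("top",u);p,e=ray("side",v)
    k=np.linalg.lstsq(np.c_[d,-e],p-o,rcond=None)[0];A=o+d*k[0];B=p+e*k[1];return (A+B)/2,np.linalg.norm(A-B)
fl,g1=tri(LT,LS);fr,g2=tri(RT,RS);print(fl.round(4),g1,fr.round(4),g2,np.linalg.norm(fl-fr))
h=onz("top",LT,.2506);k=onz("top",RT,.2506);print("onz",h,k)
pc,_=blob(t,(339,207),16,60);pad=onz("top",pc,.021)
obs=[((.06,.0629),fl,3),((-.06,.0629),fr,3)]
for q,uv in zip([(.12,-.195),(-.12,-.195),(-.12,.095),(.12,.095)],[(288,182),(357,205),(334,286),(263,266)]):obs.append((q,onz("top",uv,.015),1))
def f(p):
    c,s_=np.cos(p[2]),np.sin(p[2]);Rm=np.array([[c,-s_],[s_,c]])
    return np.concatenate([w*(Rm@q+p[:2]-P[:2]) for q,P,w in obs])
r=least_squares(f,[.57,0,1.287]);print(r.x,(r.fun*1000).round(1))
p=r.x;c,s_=np.cos(p[2]),np.sin(p[2]);Rm=np.array([[c,-s_],[s_,c]]);print("pad in stand",Rm.T@(pad[:2]-p[:2]))
np.save("stand.npy",p)
E
```

```text
[278.22222222 250.5       ] 18 [320.17647059 262.82352941] 17 [314.08571429 250.31428571] 35 [348.5625  228.84375] 32
[0.5281 0.0766 0.2494] 0.0016239834255325214 [ 0.4946 -0.0381  0.2494] 0.0017785059093934853 0.11947786866112942
onz [0.52863452 0.07687591 0.2506    ] [ 0.4952382  -0.03772944  0.2506    ]
[0.57068962 0.00179554 1.28586189] [-2.6  1.4 -3.3 -0.1  7.2  0.1 14.2 -8.7 -4.6 -1.4  0.8  6.1]
pad in stand [-0.05865664 -0.1535704 ]
```

```bash
cat >> h.py <<'E'
def W(x,y,z):
    p=np.load("stand.npy");c,s=np.cos(p[2]),np.sin(p[2]);return np.array([p[0]+c*x-s*y,p[1]+s*x+c*y,z])
def S(P):
    p=np.load("stand.npy");c,s=np.cos(p[2]),np.sin(p[2]);d=np.array(P)-[p[0],p[1],0];return np.array([c*d[0]+s*d[1],-s*d[0]+c*d[1],d[2]])
def plan(*pts):
    st=bot.read_state();T=tool(st);p=np.load("stand.npy")
    ys=np.array([np.sin(p[2]),-np.cos(p[2]),0])  # -stand y
    v=T[:3,:3].T@ys;print("roll deg",round(np.degrees(np.arctan2(-v[0],v[1])),2),"stand now mm",(S(st["ee_pos"])*1000).round(1),"t",round(st["time_s"],2),"F",np.round(st["wrist_force"],2),"w",round(st["gripper_width"],3))
    for q in pts:print(q,(1000*T[:3,:3].T@(W(*q)-st["ee_pos"])).round(1))
E
python3 - <<'E'
from h import *
plan((-.06,.11,.31),(-.06,.11,.235))
E
```

```text
roll deg -58.96 stand now mm [-654.4  250.9  230.5] t 0.1 F [0.1  0.29 1.04] w 1.0
(-0.06, 0.11, 0.31) [ 427.2 -436.7  -78.7]
(-0.06, 0.11, 0.235) [ 427.2 -436.6   -3.7]
```

arm_command(commands=[{"dx": 10,"dy": -10,"dz": -35,"roll": 0},{"dx": 35,"dy": -35,"dz": -55,"roll": -6},{"dx": 62,"dy": -63,"dz": -70,"roll": -12},{"dx": 89,"dy": -91,"dz": -78,"roll": -18},{"dx": 116,"dy": -119,"dz": -79,"roll": -24},{"dx": 143,"dy": -147,"dz": -79,"roll": -30},{"dx": 170,"dy": -175,"dz": -79,"roll": -36},{"dx": 197,"dy": -202,"dz": -79,"roll": -42},{"dx": 222,"dy": -227,"dz": -79,"roll": -48},{"dx": 235,"dy": -240,"dz": -79,"roll": -50}], fingers=1)

```text
time_s: 0.93
ee_pos: [0.3131, -0.261, 0.3103]
tool_rot: [-2.647, -1.69, -0.001]
wrist_force: [0.2, -0.0, -0.4]
gripper_width: -0.0
gripper_force: 0.0
```

```bash
python3 - <<'E'
from h import *
plan((-.06,.11,.31),(-.06,.11,.235))
E
```

```text
roll deg -8.56 stand now mm [-324.6  173.4  310.3] t 0.93 F [ 0.22 -0.03 -0.44] w -0.0
(-0.06, 0.11, 0.31) [271.1  23.3   0.6]
(-0.06, 0.11, 0.235) [271.   23.3  75.6]
```

arm_command(commands=[{"dx": 25,"dy": 2,"dz": 0,"roll": -2},{"dx": 60,"dy": 5,"dz": 0,"roll": -5},{"dx": 98,"dy": 8,"dz": 0,"roll": -8.6},{"dx": 136,"dy": 12,"dz": 0,"roll": -8.6},{"dx": 174,"dy": 15,"dz": 0,"roll": -8.6},{"dx": 212,"dy": 18,"dz": 0,"roll": -8.6},{"dx": 246,"dy": 21,"dz": 0,"roll": -8.6},{"dx": 266,"dy": 23,"dz": 10,"roll": -8.6},{"dx": 271,"dy": 23,"dz": 40,"roll": -8.6},{"dx": 271,"dy": 23,"dz": 60,"roll": -8.6}])

```text
time_s: 1.77
ee_pos: [0.4494, -0.0273, 0.2486]
tool_rot: [-2.517, -1.88, 0.0]
wrist_force: [-0.5, -0.3, 0.0]
gripper_width: 0.0
gripper_force: 0.0
```

```bash
python3 - <<'E'
from h import *
plan((-.06,.11,.237),(-.06,.0,.237),(-.06,-.085,.215))
cv2.imwrite("pics/side1.png",cv2.resize(bot.capture("side")[190:350,220:430][:,:,::-1],None,fx=3.6,fy=3.6,interpolation=3))
E
```

```text
roll deg -0.16 stand now mm [-62.  108.3 248.6] t 1.77 F [-0.51 -0.29  0.02] w 0.0
(-0.06, 0.11, 0.237) [ 2.  -1.7 11.6]
(-0.06, 0.0, 0.237) [  2.3 108.3  11.6]
(-0.06, -0.085, 0.215) [  2.5 193.3  33.5]
```

View pics/side1.png

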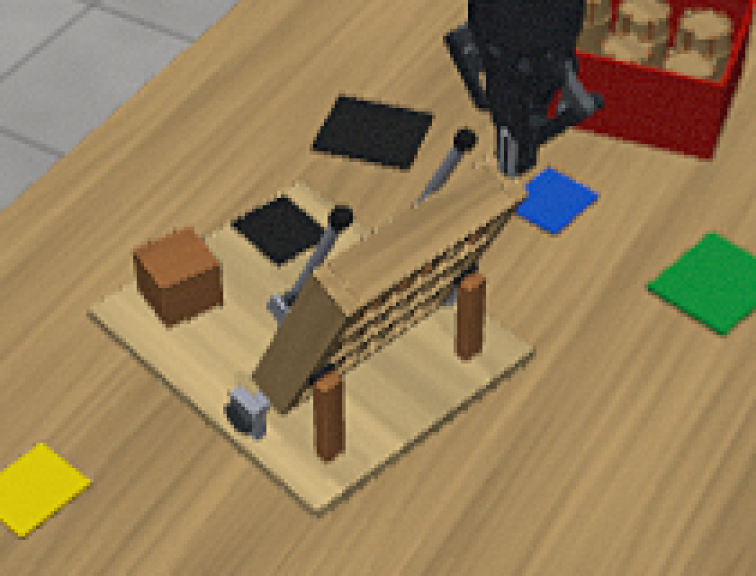

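The closed fingers stand just behind the right foot, which is at (465,138) in this crop. Now I push it away from the robot.

arm_command(commands=[{"dx": 2,"dy": 0,"dz": 11,"roll": 0},{"dx": 2,"dy": 10,"dz": 12,"roll": 0},{"dx": 2,"dy": 20,"dz": 12,"roll": 0},{"dx": 2,"dy": 30,"dz": 12,"roll": 0},{"dx": 2,"dy": 42,"dz": 12,"roll": 0},{"dx": 2,"dy": 54,"dz": 12,"roll": 0},{"dx": 2,"dy": 66,"dz": 12,"roll": 0},{"dx": 2,"dy": 78,"dz": 12,"roll": 0},{"dx": 2,"dy": 90,"dz": 12,"roll": 0},{"dx": 2,"dy": 100,"dz": 12,"roll": 0}])

```text
time_s: 2.65
ee_pos: [0.5475, -0.0572, 0.2391]
tool_rot: [2.52, 1.873, 0.002]
wrist_force: [0.2, -0.1, -1.3]
gripper_width: 0.001
gripper_force: 0.1
```

arm_command(commands=[{"dx": 0,"dy": 12,"dz": 2,"roll": 0},{"dx": 0,"dy": 24,"dz": 5,"roll": 0},{"dx": 0,"dy": 36,"dz": 8,"roll": 0},{"dx": 0,"dy": 48,"dz": 12,"roll": 0},{"dx": 0,"dy": 60,"dz": 16,"roll": 0},{"dx": 0,"dy": 72,"dz": 20,"roll": 0},{"dx": 0,"dy": 84,"dz": 24,"roll": 0},{"dx": 0,"dy": 94,"dz": 28,"roll": 0},{"dx": 0,"dy": 98,"dz": 28,"roll": 0},{"dx": 0,"dy": 98,"dz": 28,"roll": 0}])

```text
time_s: 3.48
ee_pos: [0.6401, -0.0847, 0.2097]
tool_rot: [-2.521, -1.875, 0.0]
wrist_force: [-0.2, 0.2, 0.6]
gripper_width: 0.001
gripper_force: 0.0
```

```bash
python3 - <<'E'
from h import *
plan((-.06,.0,.237),(0,.09,.31))
cv2.imwrite("pics/side2.png",cv2.resize(bot.capture("side")[190:350,220:430][:,:,::-1],None,fx=3.6,fy=3.6,interpolation=3))
E
```

```text
roll deg -0.39 stand now mm [-63.5 -91.  209.7] t 3.48 F [-0.22  0.2   0.57] w 0.001
(-0.06, 0.0, 0.237) [  2.9 -91.  -27.3]
(0, 0.09, 0.31) [  62.3 -181.4 -100.3]
```

View pics/side2.png

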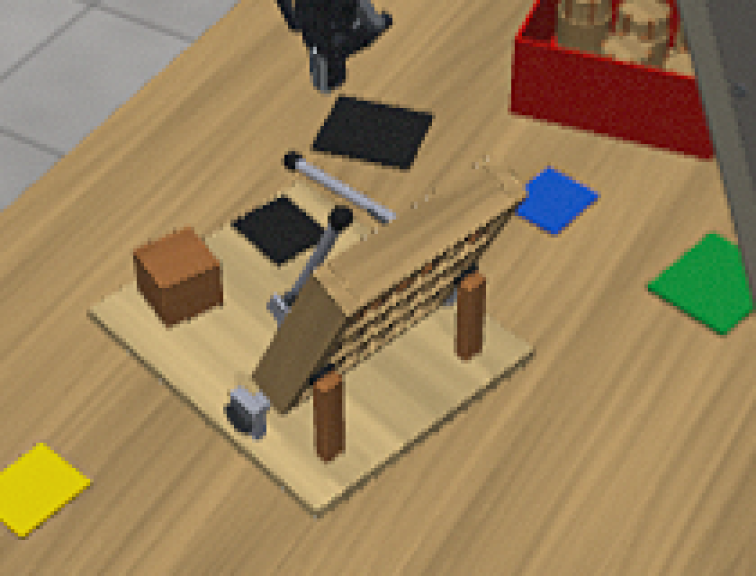

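The right leg has snapped out, with its foot at (293,160) in the crop, and the frame still leans on its posts with the left leg folded. I'll lift away, check the leg's foot numerically, and open the gripper over the middle of the rail.

arm_command(commands=[{"dx": 0,"dy": 0,"dz": -30,"roll": 0},{"dx": 0,"dy": 0,"dz": -65,"roll": 0},{"dx": 0,"dy": 0,"dz": -100,"roll": 0},{"dx": 10,"dy": -20,"dz": -120,"roll": 0},{"dx": 20,"dy": -55,"dz": -120,"roll": -0.4},{"dx": 32,"dy": -90,"dz": -120,"roll": -0.4},{"dx": 44,"dy": -125,"dz": -120,"roll": -0.4},{"dx": 52,"dy": -155,"dz": -120,"roll": -0.4},{"dx": 53,"dy": -167,"dz": -120,"roll": -0.4},{"dx": 53,"dy": -167,"dz": -120,"roll": -0.4}], fingers=-1, grip_force=30)

```text
time_s: 4.37
ee_pos: [0.4913, 0.0163, 0.3321]
tool_rot: [2.511, 1.887, 0.002]
wrist_force: [-0.1, 0.4, 0.9]
gripper_width: 1.008
gripper_force: 0.0
```

```bash
python3 - <<'E'
from h import *
plan((-.01,.076,.33),(-.01,.076,.178))
print("predicted out foot px",proj("side",W(-.06,-.131,.11)),"folded",proj("side",W(.06,.0629,.2506)))
cv2.imwrite("pics/wrist3.png",bot.capture("wrist")[:,:,::-1])
E
```

```text
roll deg 0.17 stand now mm [ -8.4  80.3 332.1] t 4.37 F [-0.09  0.36  0.92] w 1.008
(-0.01, 0.076, 0.33) [-1.6  4.2  2.2]
(-0.01, 0.076, 0.178) [ -1.6   4.  154.2]
predicted out foot px [301.23470093 234.58691658] folded [313.95508759 250.1133727 ]
```

View pics/wrist3.png

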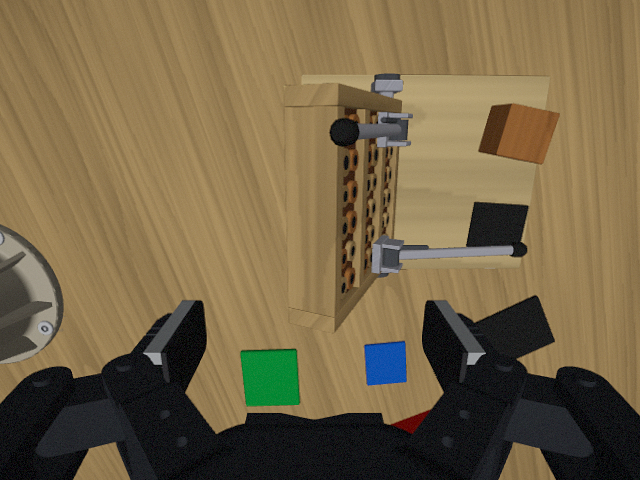

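The predicted pixel for a fully-out foot, (301.2,234.6), matches the seen (301.4,234.4), so the leg is fully out. In the wrist view the open fingers straddle the rail, which lies at columns 287–340 with its middle near row 200. Now I descend.

arm_command(commands=[{"dx": -2,"dy": 4,"dz": 25,"roll": 0},{"dx": -2,"dy": 4,"dz": 50,"roll": 0},{"dx": -2,"dy": 4,"dz": 75,"roll": 0},{"dx": -2,"dy": 4,"dz": 95,"roll": 0},{"dx": -2,"dy": 4,"dz": 112,"roll": 0},{"dx": -2,"dy": 4,"dz": 126,"roll": 0},{"dx": -2,"dy": 4,"dz": 138,"roll": 0},{"dx": -2,"dy": 4,"dz": 148,"roll": 0},{"dx": -2,"dy": 4,"dz": 154,"roll": 0},{"dx": -2,"dy": 4,"dz": 154,"roll": 0}])

```text
time_s: 5.25
ee_pos: [0.4974, 0.0113, 0.1749]
tool_rot: [-2.513, -1.883, 0.003]
wrist_force: [0.0, -0.1, 0.4]
gripper_width: 1.0
gripper_force: 0.0
```

```bash
python3 - <<'E'
from h import *
plan((-.01,.076,.178),(-.01,0,.203))
E
```

```text
roll deg 0.01 stand now mm [-11.5  73.  174.9] t 5.25 F [ 0.05 -0.08  0.37] w 1.0
(-0.01, 0.076, 0.178) [ 1.5 -3.  -3. ]
(-0.01, 0, 0.203) [  1.5  73.  -28.2]
```

arm_command(commands=[{"dx": 0,"dy": 0,"dz": 0,"roll": 0},{"dx": 0,"dy": 0,"dz": 0,"roll": 0},{"dx": 1,"dy": 5,"dz": -3,"roll": 0},{"dx": 1,"dy": 12,"dz": -6,"roll": 0},{"dx": 1,"dy": 20,"dz": -10,"roll": 0},{"dx": 1,"dy": 28,"dz": -14,"roll": 0},{"dx": 1,"dy": 36,"dz": -17,"roll": 0},{"dx": 1,"dy": 44,"dz": -20,"roll": 0},{"dx": 1,"dy": 51,"dz": -23,"roll": 0},{"dx": 1,"dy": 57,"dz": -25,"roll": 0}], fingers=-0.4)

```text
time_s: 6.08
ee_pos: [0.554, -0.0038, 0.2018]
tool_rot: [2.513, 1.884, 0.001]
wrist_force: [0.2, 0.2, -0.7]
gripper_width: 0.7
gripper_force: 0.2
```

```bash
python3 - <<'E'
from h import *
plan((-.01,0,.203))
cv2.imwrite("pics/side4.png",cv2.resize(bot.capture("side")[190:350,220:430][:,:,::-1],None,fx=3.6,fy=3.6,interpolation=3))
E
```

```text
roll deg 0.03 stand now mm [-10.1  14.4 201.8] t 6.08 F [ 0.2   0.24 -0.68] w 0.7
(-0.01, 0, 0.203) [ 0.1 14.4 -1.2]
```

View pics/side4.png

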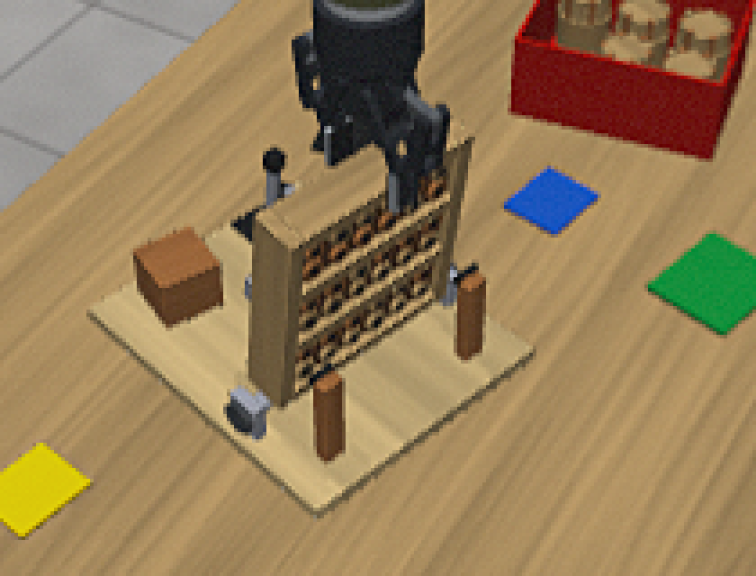

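The frame is nearly upright, captured between the fingers, with the left foot still folded at (275,160). I'll move to y = 0 and close the grip.

arm_command(commands=[{"dx": 0,"dy": 3,"dz": 0,"roll": 0},{"dx": 0,"dy": 7,"dz": 0,"roll": 0},{"dx": 0,"dy": 11,"dz": 0,"roll": 0},{"dx": 0,"dy": 14,"dz": 0,"roll": 0},{"dx": 0,"dy": 14,"dz": 0,"roll": 0},{"dx": 0,"dy": 14,"dz": 0,"roll": 0},{"dx": 0,"dy": 14,"dz": 0,"roll": 0},{"dx": 0,"dy": 14,"dz": 0,"roll": 0},{"dx": 0,"dy": 14,"dz": 0,"roll": 0},{"dx": 0,"dy": 14,"dz": 0,"roll": 0}], fingers=-0.2)

```text
time_s: 6.97
ee_pos: [0.566, -0.0073, 0.2013]
tool_rot: [2.514, 1.884, -0.0]
wrist_force: [0.1, 0.8, 0.7]
gripper_width: 0.603
gripper_force: 0.2
```

arm_command(commands=[{"dx": 0,"dy": 0,"dz": 0,"roll": 0},{"dx": 0,"dy": 0,"dz": 0,"roll": 0},{"dx": 0,"dy": 0,"dz": 0,"roll": 0},{"dx": 0,"dy": 0,"dz": 0,"roll": 0},{"dx": 0,"dy": 0,"dz": 0,"roll": 0},{"dx": 0,"dy": 0,"dz": 0,"roll": 0},{"dx": 0,"dy": 0,"dz": 0,"roll": 0},{"dx": 0,"dy": 0,"dz": 0,"roll": 0},{"dx": 0,"dy": 0,"dz": 0,"roll": 0},{"dx": 0,"dy": 0,"dz": 0,"roll": 0}], fingers=1, grip_force=40)

```text
time_s: 7.8
ee_pos: [0.5664, -0.0074, 0.2016]
tool_rot: [2.513, 1.884, 0.001]
wrist_force: [0.9, -1.1, 4.8]
gripper_width: 0.463
gripper_force: 46.7
```

```bash
python3 - <<'E'
from fit import *
plan((-.01,0,.203))
s=bot.capture("side")[:,:,::-1];t=bot.capture("top")[:,:,::-1]
print("pred left foot",proj("side",W(.06,-.034,.257)),proj("top",W(.06,-.034,.257)),"right",proj("side",W(-.06,-.034-.137*np.sin(2.12),.12+.137*np.cos(2.12))))
for l in(-.05,.05):
    y=-.034*np.cos(l)+.222*np.sin(l);print(l,proj("side",W(.06,y,.257)),proj("top",W(.06,y,.257)))
uv=proj("side",W(.06,-.034,.257));print("seen",blob(s,uv,8,60),blob(t,proj("top",W(.06,-.034,.257)),5,60))
cv2.imwrite("pics/side5.png",cv2.resize(s[190:350,220:430],None,fx=3.6,fy=3.6,interpolation=3))
E
```

```text
roll deg 0.04 stand now mm [-10.    1.5 201.6] t 7.8 F [ 0.92 -1.07  4.83] w 0.463
(-0.01, 0, 0.203) [ 0.   1.5 -1.4]
pred left foot [288.39544725 229.541733  ] [288.40440275 217.18291484] right [297.80658363 246.54896287]
-0.05 [285.64059556 227.53056   ] [289.57728967 213.40182187]
0.05 [291.20244075 231.59087675] [287.22000241 221.00180088]Traceback (most recent call last):
  File "<stdin>", line 7, in <module>
  File "fit.py", line 6, in blob
    i=1+np.argmax(s[1:,4]) ;return c[i]+[u-r,v-r],s[i,4]
        ~~~~~~~~~^^^^^^^^^
    return _wrapfunc(a, 'argmax', axis=axis, out=out, **kwds)
    return bound(*args, **kwds)
ValueError: attempt to get argmax of an empty sequence
```

```bash
python3 - <<'E'
from fit import *
s=bot.capture("side")[:,:,::-1]
cv2.imwrite("pics/side5.png",cv2.resize(s[190:350,220:430],None,fx=3.6,fy=3.6,interpolation=3))
print(blob(s,(288,230),8,60),blob(s,(288,230),8,80));plan()
E
```

```text
(array([289.34375, 230.15625]), np.int32(32)) (array([289.27777778, 230.19444444]), np.int32(36))
roll deg 0.04 stand now mm [-10.    1.5 201.7] t 7.95 F [1.16 0.18 5.06] w 0.461
```

View pics/side5.png

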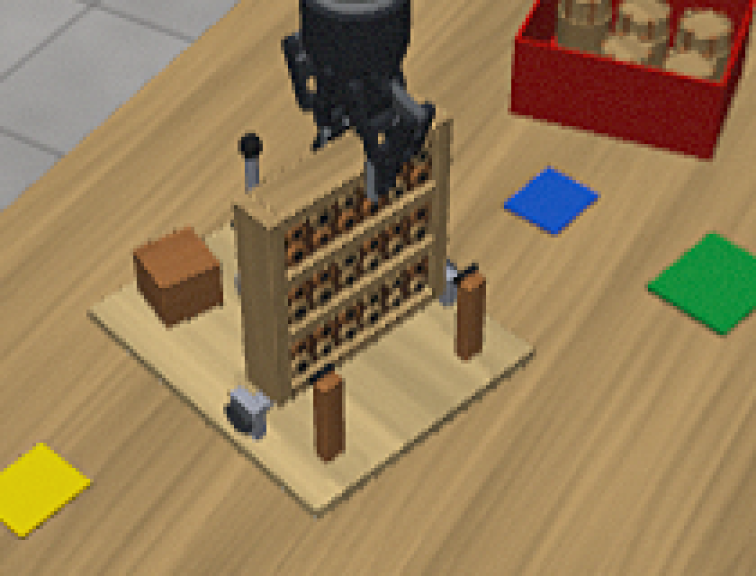

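The frame is held upright with the left foot folded at (251,145) in the crop. The foot's pixel puts the lean at about +0.016 rad, so I'll trim by 2.5 mm and settle.

arm_command(commands=[{"dx": 0,"dy": 0.6,"dz": 0,"roll": 0},{"dx": 0,"dy": 1.2,"dz": 0,"roll": 0},{"dx": 0,"dy": 1.8,"dz": 0,"roll": 0},{"dx": 0,"dy": 2.5,"dz": 0,"roll": 0},{"dx": 0,"dy": 2.5,"dz": 0,"roll": 0},{"dx": 0,"dy": 2.5,"dz": 0,"roll": 0},{"dx": 0,"dy": 2.5,"dz": 0,"roll": 0},{"dx": 0,"dy": 2.5,"dz": 0,"roll": 0},{"dx": 0,"dy": 2.5,"dz": 0,"roll": 0},{"dx": 0,"dy": 2.5,"dz": 0,"roll": 0}])

```text
time_s: 8.78
ee_pos: [0.5673, -0.0077, 0.2016]
tool_rot: [-2.512, -1.884, 0.002]
wrist_force: [-1.4, 1.1, 8.5]
gripper_width: 0.463
gripper_force: 47.1
```

```bash
python3 - <<'E'
from fit import *
s=bot.capture("side")[:,:,::-1];c,_=blob(s,(288,230),8,60);print(c);plan()
st=bot.read_state();print(st["gripper_force"],np.abs(st["joint_velocities"]).max())
g=bot.capture("side")[:,:,::-1];c2,_=blob(g,(288,230),8,60);print(c2)
w=bot.capture("wrist")[:,:,::-1];cv2.imwrite("pics/w6.png",w)
E
```

```text
[288.84375 229.875  ]
roll deg 0.05 stand now mm [-10.    0.6 201.6] t 8.83 F [-1.75 -0.85  8.48] w 0.46
47.12667524814606 0.0012648976461760112
[288.84375 229.875  ]
```

View pics/w6.png

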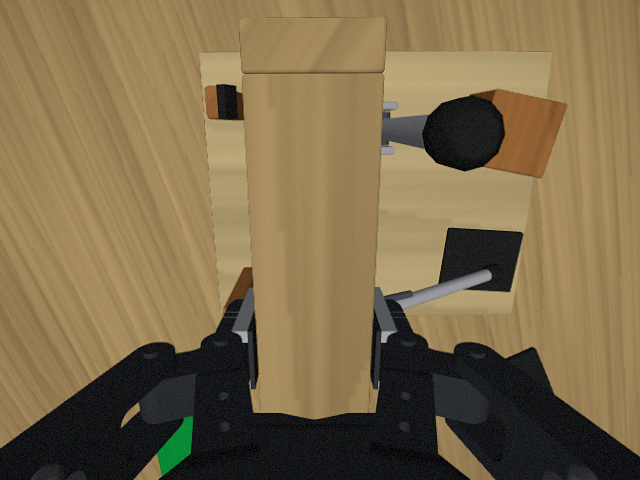

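The wrist view shows the rail pinched between the pads at columns 250–378. The right leg is out over the pad, foot near (490,275), the left leg is folded at (463,133), and the block is untouched. Lean is about +0.008 rad and the frame is still, so I'm handing in.

```bash
python3 -c "
from bench import bot
print(bot.hand_in())"
```

```text
the job is handed in; nothing more can be done
None
```

I handed the job in with the right leg out over the pad, the left leg folded, and the frame gripped at the middle of its top rail, still and within about 0.01 rad of upright by the camera; the hand-in returned no verdict.

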